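Draw the long spatula out of the utensil box

ROBOT

A 6-joint arm with a two-finger parallel gripper is mounted at the origin on the work surface. World frame = base frame: x ahead of the robot, y to its left, z up, the work surface at z = 0. Lengths are in m, angles in rad, forces in N, time in s.
With the tool pointing down it reaches from about 0.425 to 0.95 m from the base axis. Payload 3.5 kg.
Tool frame: the origin (TCP) lies midway between the tips of the shut fingers; the grasp point (between the pads) lies 19 mm behind it; z points along the fingers, y is the line along which they close (so a half turn about z gives the same grasp; the last joint's range is limited). The gripper opens to 85 mm and grips with 20 to 120 N. Pads are 22 mm wide; open, the fingers measure 114 mm over their backs; the gripper's body (76 mm by 85 mm) begins 54 mm behind the grasp point. The pads swing forward as they close: fully open they stand 13 mm farther back than shut.
Start: joints at [-1.428, 0.286, 1.577, -0, 1.279, -0.15], TCP at [0.195, -0.646, 0.231] pointing down, gripper open.
Joint ranges: [-2.77, 2.77], [-0.9, 2.22], [0.21, 2.48], [-1.53, 4.67], [0.24, 2.81], [-2.84, 2.84]. Speed limits (rad/s): [2.79, 2.79, 3.14, 3.14, 3.14, 3.14].

INTERFACE

Orientations are given as a unit quaternion [x, y, z, w].
In Python, from plant import ctrl gives the robot as it stands. The module is installed in compiled form; this text tells all that it offers.
- The arm moves only by the shell command python3 -m inch 'ROWS' [FORCE]. ROWS is JSON, a list of rows, each a list of 5 numbers: the closure, from 0 (fully open) to 1 (shut), then the shift along the tool's x, y, z in m, then the turn about the tool's z in degrees. A call has 1 to 5 rows; each row is the pose to reach, as a shift and turn from the pose commanded when the call began, along the tool's axes at that moment; what a row does not reach only later rows make up. A row lasts 1/12 s, in which the tool goes at most 41.7 mm and 7.16 degrees, less where a joint would pass 70% of its speed; a pose out of reach is approached as far as the arm can. A call with a gripper value outside its range is refused whole. The fingers move at their own pace and stop on an object; FORCE is the grip in N (left out, the last holds). Time passes only in rows, so rows that repeat a pose let the fingers close. It gives the time, the measured TCP pose, the force, the opening and the grip force at its end, in the units of the state.
- ctrl.get_state(): the state, without advancing time (a new reading comes with each control period).
- ctrl.read_camera(name): name is "scene" or "side" or "wrist"; returns a dict with "pixels" (480x640x3 uint8, red, green, blue), "depth" (480x640 float32, m along the optical axis (not along the pixel's ray), 0 where there is no reading), "fx", "fy", "cx", "cy" (pixels), "xyz" and "rotation" of the camera in the world; the wrist camera has in their place "mount" (4x4, takes a point from camera to tool coordinates, whose origin is the TCP and whose axes are the flange's). Camera axes: x right, y down, z forward; pixel columns grow to the right and rows downward; lengths in m; the calibration is good to about 2 mm. A picture is of the moment at which its call begins: read the wrist's pose just before it.
- ctrl.sign_off(): hands the job in; it is judged then, once.
Trained networks look in a picture, given as the dict that the camera call returned (one of the last four; its "shot" number tells which), for a name from the list of things; names that differ only in an ending like _2 or _b are one class to them, and where a whole thing is asked for, a point or a joint stands for the part that bears it (a point fixed in the world has none). Each returns a list of dicts, best first, with "score" (0 to 1); they miss things now and then, are a little off and sometimes report something else, mostly with a low value. They report only what shows in the picture. A call takes as long as a camera call. They do not tell look-alikes from the thing itself.
- ctrl.spot_in(query, picture): "at" ([column, row] in pixels, amid what is visible of it).
- ctrl.tip_of(query, picture): "at" ([column, row] in pixels: a listed point, or the origin of a listed thing).
The state is a dict: "time": time; "qpos": joint angles; "dq": joint speeds; "joint_efforts": joint torques, N m; "eef_pos": TCP position; "tcp_rot": TCP orientation; "contact_force": force on the tool from outside, world axes, zero at the start; "wrist_torque": the same for the moment, N m; "opening": opening from 0.0 (shut) to 1.0 (fully open); "finger_force": force on a finger pad.
Only numpy, scipy, OpenCV 4.12 (cv2) and the standard library are available. Lean on these libraries where they do the work, as an engineer would, in place of code of your own. Each camera call takes 0.05 s, during which the arm holds its last target. There are 200 camera calls.

TASK

Slide the utensil box's cover back until you feel it come up against its stop, without ramming it. The spatula inside is longer than the opening this leaves, so grip its handle, tilt it and draw it out handle end first, and finish still gripping it in the air: motionless, touching nothing else, with every part of it at least 5 cm above the box's rim. Leave the cover back at its stop and do not disturb the other things.

Things in the scene. Friction and masses are not known exactly. Their poses are not given: they have to be found in the camera images.
- box: Steel utensil box fixed to the table, 180 (x) x 340 (y) x 80 mm high, walls and floor 5 mm, inside 170 x 330 mm, rim 80 mm up. Origin: centre of its underside; y runs along its length. A fixed steel top (underside 75 mm up) covers it from the -y end to y = -15 mm; the rest is open but for the sliding cover. Side strips 5 mm wide rise to 89 mm.
- cover (a joint): How far the white cover is slid open, m: 0 closed, growing towards the box's -y end, over the fixed top, up to a stop at 0.165. Friction about 3 N; it stays where left. Cover 168 x 185 x 4 mm, underside 81 mm, top 85 mm up; its +y edge is at y = 170 mm minus this value in the box's frame, so at the stop a 160 mm long opening is left at the +y end.
- cover_ridge (a point): Centre of the upright ridge on the cover, by which it is pushed or pinched: 90 mm across the box (x), 12 mm thick (y), standing from 85 to 110 mm above the table. It moves with the cover; its y in the box's frame is 77.5 mm minus the cover's value.
- spatula_mid (a point): Middle of the spatula's length, half-way up its handle (11 mm above its underside). 300 mm long, about 140 g, it starts flat on the box's floor, handle towards the box's +y end, blade beneath the fixed top. Axes: y along it towards the handle's end, z up out of its flat side. It balances near y = +10 mm.
- spatula_end (a point): Middle of the handle's end face, y = +150 mm on the spatula.
- spatula_tip (a point): Middle of the blade's front edge, y = -150 mm on the spatula, 4 mm above its underside.
- spatula: The spatula as a whole; origin on its underside at mid-length, axes as for the middle point. Straight wooden handle 20 mm wide (x), 22 mm thick (z), from y = -60 to +150 mm; flat grey blade 60 mm wide, 8 mm thick, from y = -150 to -55 mm, its underside level with the handle's.
- spoon: Steel spoon, 150 mm long, 26 mm wide, 8 mm high, lying in the box along its -x side wall; leave it.
- jar: Small closed jar, 56 mm wide, 70 mm high, beside the box's +x side; leave it. Origin at its underside.
- bowl: Steel bowl, 170 mm wide, 70 mm high; leave it. Origin at its underside.
- mug: White mug, 80 mm wide, 90 mm high; leave it. Origin at its underside.
- oil: Oil bottle, 84 mm wide, 240 mm high; leave it. Origin at its underside.
- stove: Portable gas stove, 280 x 330 x 80 mm, with a frying pan on it, 260 mm wide, rim 141 mm up, its handle pointing to +x; fixed. Origin at its underside.
Mind the look-alikes: they are no part of the job. Leave any pink look-alike of the bowl alone.

How it is judged:
On the way, in this order (a step that is already met when the one before it is completed fails the run):
1. the cover has been slid back to its stop (within 4 mm) (value of joint cover above 0.161 m), for 0.2 s.
2. the gripped spatula is tilted, its handle end out above the box (95 mm above the table) while the blade's front edge is still inside, below the fixed top or cover (height (world z) of spatula_end above 0.095 m and z of spatula_tip in the frame of box below 0.075 m and y of spatula_tip in the frame of box below 0.005 m and contact force between the fingers and spatula above 1 N), for 0.1 s.
At the end, for the whole second after the job is handed in: The spatula is held by the fingers alone, at rest, not touching the box or another thing; both ends and the middle are more than 125 mm above the table (45 mm above the rim); the cover is within 12 mm of its stop (height (world z) of each of spatula_tip, spatula_end, spatula_mid above 0.125 m and contact force between the fingers and spatula above 1 N and contact force between spatula and box below 0.3 N and linear speed of spatula below 0.03 m/s and angular speed of spatula below 0.2 rad/s and value of joint cover above 0.153 m and contact force between spatula and spoon below 0.3 N and contact force between spatula and jar below 0.3 N and contact force between spatula and bowl below 0.3 N and contact force between spatula and mug below 0.3 N and contact force between spatula and oil below 0.3 N and contact force between spatula and stove below 0.3 N); the arm keeps its last pose, push and grip.
It fails at once if the cover is rammed (over 60 N from the fingers) (contact force between the fingers and cover above 60 N).
It fails at once if one of the other things is disturbed (moved by more than 40 mm) (distance of any of spoon, jar, bowl, mug, oil from where it was at the start of the episode above 0.04 m).
It also fails if it takes over 53 s, if anything falls off the work surface, if the arm or the gripper's body presses on something with over 40 N, if the wrist force passes 120 N, or if a joint passes its speed limit or range.

## Working session

There is one attempt and no reset: what is moved stays moved. The work goes in short steps, Python scripts to look and compute and a shell command to move; the robot and the scene stay as the last step left them, time stands still between calls to the robot, and variables do not carry over. Pictures are saved under pics/ and viewed, at most 10 in all, crops included, and the job is handed in when it is done.

```bash
mkdir -p pics; cat > h.py <<'E'
from plant import ctrl
import numpy as np, cv2
from scipy.spatial.transform import Rotation as R
def pose():
    s=ctrl.get_state(); T=np.eye(4); T[:3,:3]=R.from_quat(s['tcp_rot']).as_matrix(); T[:3,3]=s['eef_pos']; return T
def shot(n,f=None):
    T=pose(); p=ctrl.read_camera(n)
    if n=='wrist': p['T']=T@np.array(p['mount'])
    else:
        M=np.eye(4); r=np.array(p['rotation']); M[:3,:3]=r if r.shape==(3,3) else R.from_quat(r).as_matrix(); M[:3,3]=p['xyz']; p['T']=M
    if f: cv2.imwrite('pics/'+f,p['pixels'][:,:,::-1])
    return p
def ray(p,uv,z):  # intersect with world height z
    d=p['T'][:3,:3]@np.array([(uv[0]-p['cx'])/p['fx'],(uv[1]-p['cy'])/p['fy'],1]); o=p['T'][:3,3]
    return o+d*(z-o[2])/d[2]
def cloud(p):
    v,u=np.mgrid[:480,:640]; d=p['depth']
    c=np.stack([(u-p['cx'])/p['fx']*d,(v-p['cy'])/p['fy']*d,d],-1)
    return c@p['T'][:3,:3].T+p['T'][:3,3]
def pt(p,uv):
    c=cloud(p); u,v=map(int,np.round(uv)); w=c[v-2:v+3,u-2:u+3].reshape(-1,3); return np.median(w,0)
E
python3 - <<'E'
from h import *
print(ctrl.get_state())
for n in ['scene','side']:
    p=shot(n,n+'1.png'); print(n,p['T'].round(3).tolist())
    for q in ['box','cover','cover_ridge','spatula_end','spatula_mid','spatula','spoon','jar','bowl','mug','oil','stove']:
        for r in ctrl.tip_of(q,p)[:2]:
            if r['score']>.3: print(q,round(r['score'],2),np.round(r['at']),pt(p,r['at']).round(3))
E
```

```text
{'time': 0.0, 'qpos': array([-1.42800266e+00,  2.87176520e-01,  1.57817118e+00,  1.36372157e-06,
        1.27861287e+00, -1.49998085e-01]), 'dq': array([ 2.96415328e-05,  1.16627970e-03, -7.92119883e-04,  2.19460675e-03,
       -1.22570793e-03, -6.02749114e-04]), 'joint_efforts': array([ 5.08775574e-04, -4.05981803e+01, -2.92622960e+01, -1.28704819e-04,
        5.79955711e-03, -7.04697996e-06]), 'eef_pos': array([ 0.19475798, -0.64560588,  0.2299431 ]), 'tcp_rot': array([ 9.89302584e-01,  1.45873219e-01,  4.91757231e-06, -1.18394611e-03]), 'contact_force': array([ 0.16657722,  0.2229532 , -0.21959071]), 'wrist_torque': array([ 0.01379216, -0.02028731,  0.0166175 ]), 'finger_force': 0.0, 'opening': 1.002912149892046}
scene [[-0.778, 0.426, -0.461, 1.152], [0.628, 0.509, -0.589, 0.821], [-0.016, -0.748, -0.663, 1.009], [0.0, 0.0, 0.0, 1.0]]
box 0.63 [326. 270.] [0.555 0.119 0.086]Traceback (most recent call last):
  File "<stdin>", line 6, in <module>
ValueError: it knows: bowl, box, cover_ridge, jar, mug, oil, spatula, spatula_end, spatula_mid, spatula_tip, spoon, stove
```

```bash
python3 - <<'E'
from h import *
for n in ['scene','side']:
    p=shot(n,n+'1.png'); print(n,p['T'].round(3).tolist())
    for q in ['box','cover_ridge','spatula_end','spatula_mid','spatula','spoon','jar','bowl','mug','oil','stove']:
        for r in ctrl.tip_of(q,p)[:2]:
            if r['score']>.3: print(q,round(r['score'],2),np.round(r['at']),pt(p,r['at']).round(3))
E
```

```text
scene [[-0.778, 0.426, -0.461, 1.152], [0.628, 0.509, -0.589, 0.821], [-0.016, -0.748, -0.663, 1.009], [0.0, 0.0, 0.0, 1.0]]
box 0.72 [325. 271.] [0.559 0.118 0.085]
cover_ridge 0.65 [325. 247.] [0.521 0.074 0.109]
cover_ridge 0.36 [259. 270.] [ 0.652 -0.023  0.04 ]
spatula_end 0.51 [357. 304.] [0.552 0.224 0.06 ]
spatula 0.65 [448. 405.] [0.588 0.521 0.051]
jar 0.56 [258. 273.] [ 0.655 -0.024  0.03 ]
bowl 0.97 [503. 341.] [0.343 0.478 0.004]
bowl 0.96 [450. 276.] [0.333 0.302 0.062]
oil 0.94 [450. 402.] [0.587 0.523 0.062]
stove 0.77 [204. 166.] [ 0.548 -0.448  0.08 ]
side [[0.934, -0.241, 0.263, 0.097], [-0.356, -0.661, 0.66, -1.0], [0.014, -0.71, -0.704, 1.135], [0.0, 0.0, 0.0, 1.0]]
box 0.96 [320. 243.] [ 0.483 -0.028  0.081]
cover_ridge 0.97 [317. 214.] [0.508 0.064 0.109]
cover_ridge 0.71 [284. 159.] [0.531 0.463 0.03 ]
spoon 0.7 [316. 173.] [0.61  0.343 0.033]
jar 0.95 [370. 256.] [ 0.626 -0.074  0.02 ]
bowl 0.83 [227. 174.] [ 0.2   -0.328  0.622]
mug 0.68 [316. 176.] [0.609 0.342 0.019]
oil 0.84 [285. 161.] [0.534 0.462 0.021]
stove 0.84 [410. 422.] [ 0.465 -0.607  0.101]
```

View pics/scene1.png

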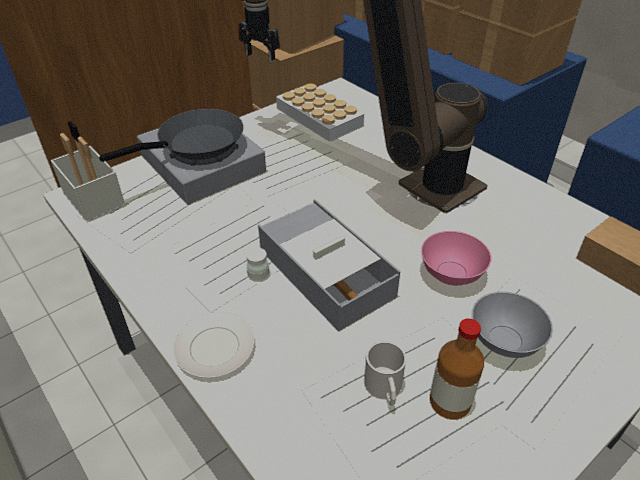

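View pics/side1.png

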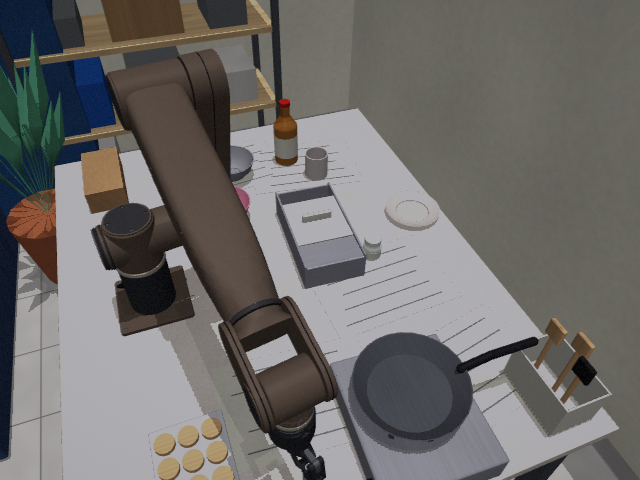

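Scene: the box is centred near (325,265), with the ridge at (328,245) and the handle end visible in the opening at (345,290). In the side view the ridge is at (317,214) and the jar at (372,247). Next I'll fit the box outline from depth.

```bash
python3 - <<'E'
from h import *
A=[]
for n in ['scene','side']:
    p=shot(n); c=cloud(p).reshape(-1,3); col=p['pixels'].reshape(-1,3)
    m=(c[:,2]>.074)&(c[:,2]<.094)&(abs(c[:,0]-.52)<.19)&(abs(c[:,1]-.05)<.25)
    r=cv2.minAreaRect(c[m,:2].astype(np.float32)); print(n,m.sum(),r); A.append(c[m,:2])
    m=(c[:,2]>.098)&(c[:,2]<.125)&(abs(c[:,0]-.52)<.12)&(abs(c[:,1]-.05)<.2)
    print('ridge',m.sum(),c[m].mean(0),cv2.minAreaRect(c[m,:2].astype(np.float32)))
print(cv2.minAreaRect(np.vstack(A).astype(np.float32)))
p=shot('scene');c=cloud(p)
hsv=cv2.cvtColor(p['pixels'],cv2.COLOR_RGB2HSV)
m=(hsv[...,1]>110)&(abs(c[...,0]-.52)<.15)&(abs(c[...,1]-.1)<.2)&(c[...,2]>0)
print('handle',m.sum(),c[m].mean(0),cv2.minAreaRect(c[m][:,:2].astype(np.float32)),np.percentile(c[m][:,2],[5,50,95]))
for q,n in [('jar','scene'),('mug','scene')]: print(q,ctrl.spot_in(q,p)[:1])
E
```

```text
scene 5958 ((0.5422760844230652, 0.05411572754383087), (0.34649187326431274, 0.2541934549808502), 86.64019775390625)
ridge 228 [0.51095167 0.07362847 0.10703105] ((0.5087979435920715, 0.072203628718853), (0.017938824370503426, 0.09176900237798691), 87.89652252197266)
side 4204 ((0.5011352300643921, 0.07623624801635742), (0.2484557032585144, 0.4219905138015747), 9.401118278503418)
ridge 157 [0.5047738  0.06524314 0.10671168] ((0.5057051777839661, 0.06577637791633606), (0.020935749635100365, 0.08961262553930283), 89.10627746582031)
((0.5109717845916748, 0.07789866626262665), (0.26812300086021423, 0.42210477590560913), 9.439776420593262)
handle 203 [0.52294134 0.15164536 0.02520819] ((0.5205082297325134, 0.15087351202964783), (0.0674060732126236, 0.02258499525487423), 84.69497680664062) [0.0167228  0.02628806 0.03007782]
jar [{'at': [256.7, 261.6], 'score': 0.66}]
mug [{'at': [385.9, 369.2], 'score': 0.7}]
```

```bash
python3 -m inch '[[0.7,0,0,-0.03,-7],[0.7,0,0,-0.06,-14],[0.7,0,0,-0.09,-21],[0.7,0,0,-0.12,-28],[0.7,0,0,-0.12,-35]]' 20
python3 -m inch '[[0.8,0,0,0,-7],[0.8,0,0,0,-14],[0.8,0,0,0,-21],[0.8,0,0,0,-28],[0.8,0,0,0,-35]]'
python3 -m inch '[[1,0,0,0,-3.2],[1,0.03,0.02,0,-3.2],[1,0.06,0.04,0,-3.2],[1,0.09,0.06,0,-3.2],[1,0.12,0.08,0,-3.2]]'
```

```text
time: 1.97
eef_pos: [0.1952, -0.6484, 0.3608]
tcp_rot: [0.898, 0.439, -0.002, 0.007]
contact_force: [0.3, 0.8, 1.1]
opening: 0.309
finger_force: 0.0
time: 2.38
eef_pos: [0.1948, -0.6462, 0.3513]
tcp_rot: [0.725, 0.689, 0.0, -0.0]
contact_force: [0.0, -0.2, -0.4]
opening: 0.2
finger_force: 0.0
time: 2.8
eef_pos: [0.282, -0.5297, 0.3512]
tcp_rot: [0.708, 0.707, 0.0, -0.0]
contact_force: [0.7, -0.1, -0.5]
opening: -0.001
finger_force: 0.0
```

```bash
python3 -m inch '[[1,0.035,0.02,0,0],[1,0.07,0.04,0,0],[1,0.105,0.06,0,0],[1,0.14,0.08,0,0],[1,0.175,0.1,0,0]]'
python3 -m inch '[[1,0.035,0.02,0,0],[1,0.07,0.04,0,0],[1,0.105,0.06,0,0],[1,0.14,0.08,0,0],[1,0.175,0.1,0,0]]'
python3 -m inch '[[1,0.035,0.007,0,0],[1,0.07,0.014,0,0],[1,0.105,0.021,0,0],[1,0.14,0.028,0,0],[1,0.175,0.035,0,0]]'
python3 -m inch '[[1,0.03,0,0,0],[1,0.06,0,0,0],[1,0.095,0,0,0],[1,0.095,0,0,0],[1,0.095,0,0,0]]'
python3 - <<'E'
from h import *
p=shot('wrist','w1.png'); print(p['T'].round(3).tolist())
for q in ['box','cover_ridge','spatula_end']:
    for r in ctrl.tip_of(q,p)[:2]: print(q,r,pt(p,r['at']).round(3))
c=cloud(p).reshape(-1,3)
m=(c[:,2]>.098)&(c[:,2]<.125)&(abs(c[:,0]-.52)<.1)&(abs(c[:,1]-.07)<.06)
print('ridge',m.sum(),c[m].mean(0),cv2.minAreaRect(c[m,:2].astype(np.float32)))
E
```

```text
time: 3.22
eef_pos: [0.3821, -0.3542, 0.3515]
tcp_rot: [0.707, 0.707, -0.0, 0.0]
contact_force: [0.8, -0.6, -0.6]
opening: -0.001
finger_force: 0.0
time: 3.63
eef_pos: [0.4822, -0.1791, 0.3518]
tcp_rot: [0.707, 0.707, 0.0, 0.001]
contact_force: [1.0, -0.6, -0.2]
opening: -0.001
finger_force: 0.0
time: 4.05
eef_pos: [0.5167, -0.0042, 0.3516]
tcp_rot: [0.707, 0.707, 0.0, 0.0]
contact_force: [0.4, -0.7, 0.0]
opening: 0.001
finger_force: 0.0
time: 4.47
eef_pos: [0.5165, 0.0904, 0.3514]
tcp_rot: [0.706, 0.708, -0.0, 0.0]
contact_force: [0.3, -0.0, 0.6]
opening: 0.004
finger_force: 0.0
[[1.0, 0.004, 0.002, 0.515], [0.004, -0.965, -0.262, 0.157], [0.001, 0.262, -0.965, 0.494], [0.0, 0.0, 0.0, 1.0]]
box {'at': [310.6, 211.2], 'score': 0.81} [0.51  0.077 0.085]
cover_ridge {'at': [309.7, 214.8], 'score': 0.69} [0.509 0.077 0.107]
spatula_end {'at': [319.2, 110.0], 'score': 0.68} [0.52  0.198 0.025]
ridge 878 [0.50739814 0.07214017 0.10802319] ((0.507553219795227, 0.0710035115480423), (0.01231698039919138, 0.0894983634352684), 86.59735870361328)
```

View pics/w1.png

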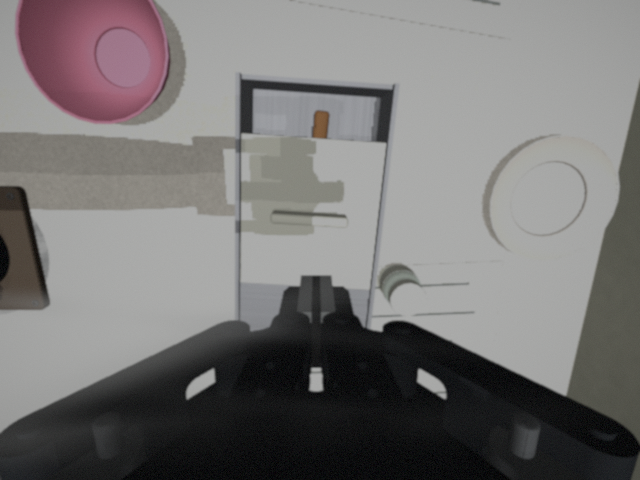

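The ridge is at (309,218), the handle end at (321,112), the box's +y corners near (240,75) and (397,87), and the cover's +y edge runs (240,133) to (386,142). The box is yawed by roughly -4°.

```bash
python3 - <<'E'
from h import *
p=shot('wrist')
a,b=ray(p,(239,74),.08),ray(p,(397,87),.08); print('corners',a,b,np.degrees(np.arctan2(*(b-a)[1::-1])),np.linalg.norm(a-b))
a,b=ray(p,(241,133),.085),ray(p,(386,142),.085); print('cover edge',a,b,np.degrees(np.arctan2(*(b-a)[1::-1])),np.linalg.norm(a-b))
c=cloud(p);hsv=cv2.cvtColor(p['pixels'],cv2.COLOR_RGB2HSV)
m=(hsv[...,1]>120)&(abs(c[...,0]-.52)<.06)&(abs(c[...,1]-.17)<.06); m[:90]=0
print('handle',m.sum(),c[m].mean(0),cv2.minAreaRect(c[m][:,:2].astype(np.float32)))
E
```

```text
corners [0.43093438 0.22841414 0.08      ] [0.60753938 0.21479059 0.08      ] -4.411137371838438 0.1771296959050053
cover edge [0.43051894 0.16540016 0.085     ] [0.59731788 0.15522686 0.085     ] -3.490223508817181 0.16710889499445006
handle 456 [0.51952078 0.17113353 0.19639997] ((0.5208272933959961, 0.17479673027992249), (0.04242003336548805, 0.015598646365106106), 83.57119750976562)
```

```bash
python3 -m inch '[[1,0.01,-0.005,0.03,3.8],[1,0.018,-0.005,0.07,3.8],[1,0.018,-0.005,0.11,3.8],[1,0.018,-0.005,0.15,3.8],[1,0.018,-0.005,0.19,3.8]]'
python3 -m inch '[[1,0,0,0.03,0],[1,0,0,0.055,0],[1,0,0,0.066,0],[1,0,0,0.066,0]]'
python3 -m inch '[[1,-0.01,0,0,0],[1,-0.015,0,0,0],[1,-0.02,0,0,0],[1,-0.025,0,0,0],[1,-0.03,0,0,0]]'
```

```text
time: 5.13
eef_pos: [0.5118, 0.106, 0.16]
tcp_rot: [0.731, 0.683, 0.0, 0.001]
contact_force: [0.7, -0.7, 0.3]
opening: -0.003
finger_force: 0.0
time: 5.47
eef_pos: [0.5096, 0.106, 0.0923]
tcp_rot: [0.731, 0.683, -0.002, -0.002]
contact_force: [0.4, -0.0, -1.1]
opening: -0.001
finger_force: 0.0
time: 5.88
eef_pos: [0.5116, 0.0769, 0.0976]
tcp_rot: [0.731, 0.683, 0.002, 0.001]
contact_force: [0.7, 2.6, 2.3]
opening: 0.002
finger_force: 1.7
```

```bash
python3 -m inch '[[1,-0.008,0,0,0],[1,-0.016,0,0,0],[1,-0.024,0,0,0],[1,-0.032,0,0,0],[1,-0.04,0,0,0]]'
python3 -m inch '[[1,-0.008,0,0,0],[1,-0.016,0,0,0],[1,-0.024,0,0,0],[1,-0.03,0,0,0],[1,-0.034,0,0,0]]'
python3 -m inch '[[1,-0.003,0,0,0],[1,-0.006,0,0,0],[1,-0.008,0,0,0]]'
```

```text
time: 6.3
eef_pos: [0.507, 0.0363, 0.0954]
tcp_rot: [0.73, 0.683, 0.0, -0.0]
contact_force: [1.9, 4.0, 1.3]
opening: 0.002
finger_force: 1.9
time: 6.72
eef_pos: [0.5047, 0.0023, 0.0952]
tcp_rot: [0.731, 0.683, -0.0, -0.0]
contact_force: [2.4, 2.4, 1.4]
opening: 0.001
finger_force: 1.7
time: 6.97
eef_pos: [0.5042, -0.005, 0.0952]
tcp_rot: [0.73, 0.683, -0.0, -0.0]
contact_force: [2.6, 2.7, 0.1]
opening: 0.002
finger_force: 1.6
```

Still about 3 N, which is plain friction. I'll creep on.

```bash
for i in 1; do python3 -m inch '[[1,-0.002,0,0,0],[1,-0.004,0,0,0],[1,-0.006,0,0,0]]'; done
python3 -m inch '[[1,-0.0015,0,0,0],[1,-0.003,0,0,0]]'
python3 -m inch '[[1,-0.0015,0,0,0],[1,-0.003,0,0,0]]'
```

```text
time: 7.22
eef_pos: [0.5038, -0.0108, 0.0952]
tcp_rot: [0.73, 0.683, -0.0, -0.0]
contact_force: [3.4, 3.4, 0.3]
opening: -0.002
finger_force: 1.6
time: 7.38
eef_pos: [0.5035, -0.0138, 0.0952]
tcp_rot: [0.73, 0.683, -0.0, -0.0]
contact_force: [3.0, 4.0, 0.4]
opening: -0.004
finger_force: 1.6
time: 7.55
eef_pos: [0.5035, -0.0142, 0.0953]
tcp_rot: [0.731, 0.682, 0.003, -0.002]
contact_force: [3.9, 16.2, 1.8]
opening: 0.003
finger_force: 8.2
```

The force jumped to 16 N, so the cover is at its stop. I'll hold briefly, back off, open and look at the spatula.

```bash
python3 -m inch '[[1,0,0,0,0],[1,0,0,0,0],[1,0,0,0,0],[1,0,0,0,0]]'
python3 -m inch '[[1,0.01,0,0,0],[1,0.03,0,-0.02,0],[1,0.05,0,-0.06,0],[0.4,0.08,0.002,-0.1,0],[0.4,0.1,0.004,-0.13,0]]'
python3 -m inch '[[0.4,0,0,-0.02,0],[0.4,0,0,-0.03,0],[0.4,0,0,-0.03,0]]'
python3 - <<'E'
from h import *
p=shot('wrist','w2.png'); print(p['T'].round(3).tolist())
for q in ['spatula_end','cover_ridge','spatula']:
    for r in ctrl.tip_of(q,p)[:2]: print(q,r,pt(p,r['at']).round(3))
c=cloud(p);hsv=cv2.cvtColor(p['pixels'],cv2.COLOR_RGB2HSV)
m=((hsv[...,1]>120)&(abs(c[...,0]-.515)<.06)&(c[...,2]<.06)&(c[...,2]>.02)).astype(np.uint8)
n,l,st,ce=cv2.connectedComponentsWithStats(m); k=1+st[1:,4].argmax()
q=c[l==k]; print(st[k],q.mean(0),cv2.minAreaRect(q[:,:2].astype(np.float32)),np.percentile(q[:,2],[5,50,95]))
E
```

```text
time: 7.88
eef_pos: [0.5035, -0.0142, 0.0953]
tcp_rot: [0.731, 0.683, 0.002, -0.002]
contact_force: [3.5, 12.0, 0.8]
opening: 0.001
finger_force: 5.9
time: 8.3
eef_pos: [0.5121, 0.0796, 0.2209]
tcp_rot: [0.731, 0.683, -0.002, -0.0]
contact_force: [0.8, 1.3, 0.9]
opening: 0.271
finger_force: 0.0
time: 8.55
eef_pos: [0.5143, 0.0791, 0.2529]
tcp_rot: [0.73, 0.683, 0.001, 0.002]
contact_force: [-0.1, 0.1, -0.5]
opening: 0.597
finger_force: 0.0
[[0.998, -0.064, -0.013, 0.517], [-0.065, -0.963, -0.263, 0.145], [0.004, 0.263, -0.965, 0.395], [0.0, 0.0, 0.0, 1.0]]
spatula_end {'at': [313.5, 88.9], 'score': 0.82} [0.52  0.197 0.025]
cover_ridge {'at': [309.5, 326.9], 'score': 0.59} [ 0.502 -0.025  0.101]
cover_ridge {'at': [316.0, 229.0], 'score': 0.19} [0.513 0.053 0.026]
spatula {'at': [313.0, 229.1], 'score': 0.9} [0.51  0.053 0.026]
[ 305   90   20  144 2184] [0.51594577 0.12586723 0.02629971] ((0.5154485106468201, 0.12185289710760117), (0.14891266822814941, 0.016758712008595467), 84.55319213867188) [0.0249386  0.02630466 0.02765079]
```

View pics/w2.png

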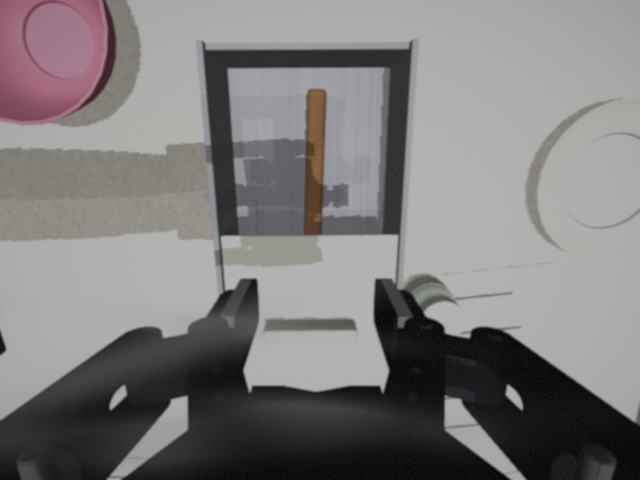

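The handle runs from (316,90) to (313,235), unobstructed, and the cover edge is at row 235. I'll go down over the handle about 40 mm from its end.

```bash
python3 -m inch '[[0.4,0.03,0,0.02,0],[0.4,0.06,-0.0015,0.05,0],[0.4,0.081,-0.0015,0.08,0],[0.4,0.081,-0.0015,0.115,0],[0.4,0.081,-0.0015,0.15,0]]'
python3 -m inch '[[0.4,0,0,0.025,0],[0.4,0,0,0.05,0],[0.4,0,0,0.07,0],[0.4,0,0,0.08,0],[0.4,0,0,0.085,0]]'
python3 - <<'E'
from h import *
p=shot('wrist','w3.png'); print(ctrl.get_state()['eef_pos'],ctrl.get_state()['contact_force'])
E
```

```text
time: 9.17
eef_pos: [0.5161, 0.1609, 0.0974]
tcp_rot: [0.73, 0.684, -0.001, -0.001]
contact_force: [1.1, 0.3, 0.1]
opening: 0.596
finger_force: 0.0
time: 9.58
eef_pos: [0.5148, 0.1596, 0.0121]
tcp_rot: [0.731, 0.683, -0.003, -0.002]
contact_force: [0.5, -1.3, -0.1]
opening: 0.598
finger_force: 0.0
[0.51545204 0.15972088 0.01268829] [-0.00028419 -0.15031377  0.26938444]
```

View pics/w3.png

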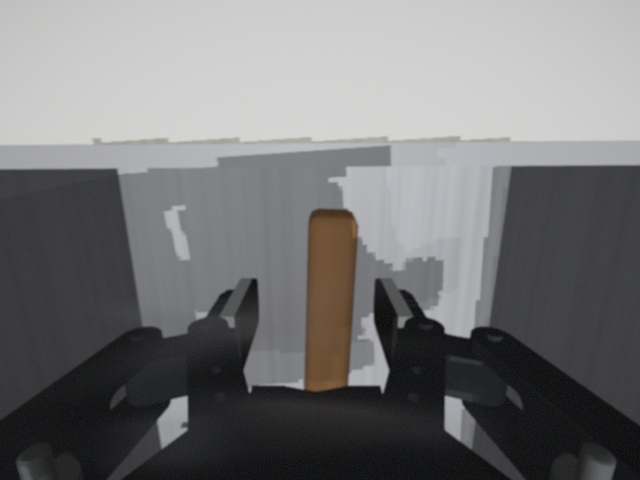

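The handle, at columns 308–355, sits about 4 mm to the +x side of the finger centre (column 317). I'll shift, then grip.

```bash
python3 -m inch '[[0.4,0,0.004,0,0],[0.4,0,0.004,0.002,0],[0.9,0,0.004,0.002,0],[0.9,0,0.004,0.002,0],[0.9,0,0.004,0.002,0]]' 25
python3 -m inch '[[0.9,0,0,0,0],[0.9,0,0,0,0],[0.9,0,0,0,0],[0.9,0,0,0,0]]'
python3 -m inch '[[0.9,0,0,-0.005,0],[0.9,0,0,-0.01,0],[0.9,0,0,-0.015,0],[0.9,0,0,-0.02,0]]'
```

```text
time: 10.05
eef_pos: [0.5222, 0.1603, 0.0147]
tcp_rot: [0.73, 0.683, 0.001, 0.0]
contact_force: [0.2, 0.6, 0.9]
opening: 0.228
finger_force: 24.0
time: 10.38
eef_pos: [0.5222, 0.1603, 0.0147]
tcp_rot: [0.73, 0.683, 0.001, 0.0]
contact_force: [-2.3, -0.1, 5.8]
opening: 0.227
finger_force: 24.8
time: 10.72
eef_pos: [0.5212, 0.1601, 0.0337]
tcp_rot: [0.73, 0.683, -0.0, -0.0]
contact_force: [-0.3, -0.2, -1.6]
opening: 0.222
finger_force: 24.8
```

```bash
python3 -m inch '[[0.9,0,0,-0.008,0],[0.9,0,0,-0.016,0],[0.9,0,0,-0.024,0],[0.9,0,0,-0.032,0],[0.9,0,0,-0.032,0]]'
cat >> h.py <<'E'
def handle(n='wrist',f=None):
    p=shot(n,f);c=cloud(p);hsv=cv2.cvtColor(p['pixels'],cv2.COLOR_RGB2HSV)
    t=ctrl.get_state()['eef_pos']
    m=((hsv[...,1]>120)&(abs(hsv[...,0].astype(int)-10)<12)&(np.linalg.norm(c-t,axis=-1)<.3)&(c[...,2]>.02)).astype(np.uint8)
    k,l,st,ce=cv2.connectedComponentsWithStats(m); k=1+st[1:,4].argmax(); q=c[l==k]
    q=q[np.linalg.norm(q-np.median(q,0),axis=1)<.15]
    d=np.linalg.svd(q-q.mean(0),full_matrices=0)[2][0]; d*=np.sign(d[1]); i=(q-q.mean(0))@d
    print(n,len(q),'dir',d.round(3),'ends',(q.mean(0)+d*np.percentile(i,1)).round(3),(q.mean(0)+d*np.percentile(i,99)).round(3),'tilt',np.degrees(np.arcsin(d[2])).round(1))
    return p
E
python3 - <<'E'
from h import *
handle(); p=handle('scene','s2.png')
cv2.imwrite('pics/s2c.png',cv2.resize(p['pixels'][170:350,220:460,::-1],None,fx=3,fy=3))
E
```

```text
time: 11.13
eef_pos: [0.5228, 0.1604, 0.0678]
tcp_rot: [0.73, 0.683, 0.002, 0.001]
contact_force: [-0.8, 0.5, -2.2]
opening: 0.226
finger_force: 24.8
wrist 3007 dir [0.121 0.977 0.175] ends [0.518 0.119 0.075] [0.524 0.161 0.083] tilt 10.1
scene 150 dir [ 0.246  0.957 -0.155] ends [0.519 0.157 0.081] [0.53  0.2   0.074] tilt -8.9
```

View pics/s2c.png

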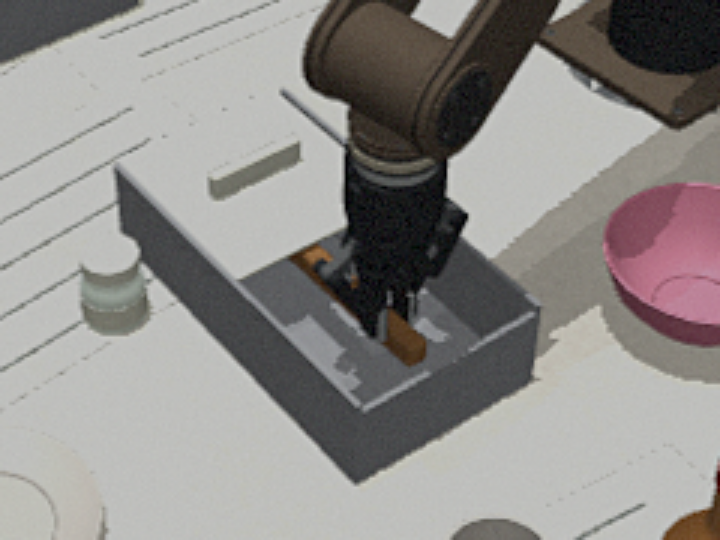

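The spatula hangs in the grip with the handle end at about (405,345) in the crop, and the wrist depth says about 10° of tilt, so it is pivoting passively. I'll go on lifting.

```bash
python3 -m inch '[[0.9,0,0,-0.008,0],[0.9,0,0,-0.016,0],[0.9,0,0,-0.024,0],[0.9,0,0,-0.032,0],[0.9,0,0,-0.032,0]]'
python3 - <<'E'
from h import *
p=handle(); p=handle('scene')
for r in ctrl.tip_of('spatula_end',p)[:1]: print(r, pt(p,r['at']))
cv2.imwrite('pics/s3c.png',cv2.resize(p['pixels'][170:350,220:460,::-1],None,fx=3,fy=3))
E
```

```text
time: 11.65
eef_pos: [0.5229, 0.1604, 0.1]
tcp_rot: [0.73, 0.683, 0.002, 0.001]
contact_force: [-0.1, 0.4, -0.8]
opening: 0.231
finger_force: 24.6
wrist 3189 dir [0.125 0.681 0.721] ends [0.522 0.18  0.107] [0.524 0.195 0.123] tilt 46.2
scene 158 dir [0.339 0.694 0.636] ends [0.513 0.06  0.058] [0.573 0.182 0.17 ] tilt 39.5
{'at': [362.2, 275.5], 'score': 0.68} [0.52024557 0.19942674 0.10680203]
```

View pics/s3c.png

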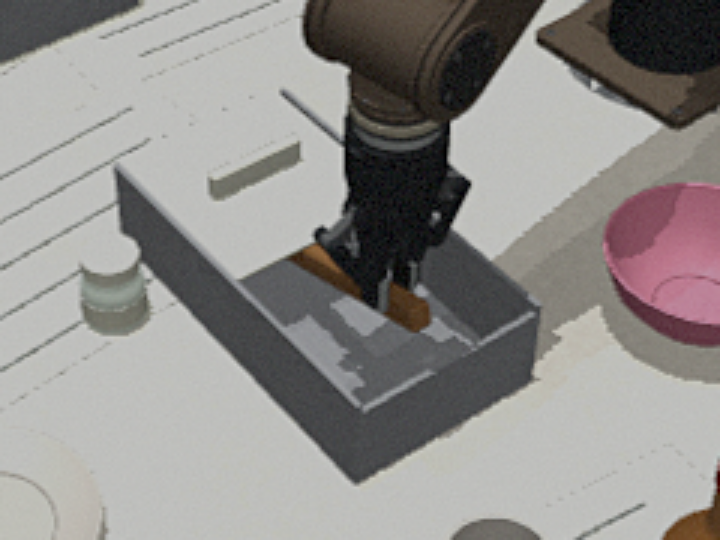

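Tilted about 20–25°, with the handle end at roughly 0.11 m and the blade still under the cover. Now I'll draw it towards +y and up.

```bash
python3 -m inch '[[0.9,0.006,0,-0.005,0],[0.9,0.012,0,-0.01,0],[0.9,0.016,0,-0.016,0],[0.9,0.02,0,-0.02,0],[0.9,0.02,0,-0.02,0]]'
python3 -m inch '[[0.9,0.004,0,-0.006,0],[0.9,0.008,0,-0.012,0],[0.9,0.01,0,-0.018,0],[0.9,0.012,0,-0.024,0],[0.9,0.014,0,-0.03,0]]'
python3 - <<'E'
from h import *
p=handle(); p=handle('scene')
for r in ctrl.tip_of('spatula_end',p)[:1]: print(r, pt(p,r['at']))
p2=shot('side')
cv2.imwrite('pics/s4c.png',np.hstack([cv2.resize(q['pixels'][b:b+180,a:a+160,::-1],None,fx=2.4,fy=2.4) for q,a,b in ((p,260,150),(p2,240,110))]))
E
```

```text
time: 12.22
eef_pos: [0.5236, 0.1813, 0.119]
tcp_rot: [0.73, 0.683, 0.001, 0.0]
contact_force: [-0.2, 0.2, -1.1]
opening: 0.224
finger_force: 24.5
time: 12.63
eef_pos: [0.5239, 0.1943, 0.1483]
tcp_rot: [0.73, 0.683, 0.0, 0.0]
contact_force: [-0.8, -0.2, -2.5]
opening: 0.227
finger_force: 24.5
wrist 3445 dir [0.172 0.897 0.408] ends [0.521 0.208 0.164] [0.526 0.232 0.175] tilt 24.1
scene 299 dir [0.113 0.842 0.528] ends [0.519 0.061 0.074] [0.538 0.198 0.16 ] tilt 31.9
{'at': [257.8, 272.9], 'score': 0.73} [ 0.65622981 -0.02386194  0.03111012]
```

View pics/s4c.png

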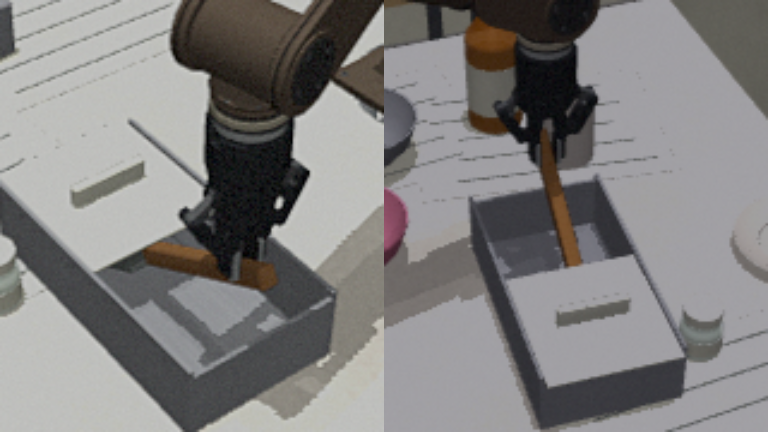

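The tilt is about 30° and follows the floor, the cover is clear, and the handle is coming out. I'll continue up.

```bash
python3 -m inch '[[0.9,0.004,0,-0.008,0],[0.9,0.006,0,-0.016,0],[0.9,0.006,0,-0.024,0],[0.9,0.006,0,-0.032,0],[0.9,0.006,0,-0.04,0]]'
python3 -m inch '[[0.9,0,0,-0.008,0],[0.9,-0.002,0,-0.016,0],[0.9,-0.004,0,-0.024,0],[0.9,-0.006,0,-0.032,0],[0.9,-0.008,0,-0.04,0]]'
python3 - <<'E'
from h import *
p=handle('scene'); p2=handle('side')
cv2.imwrite('pics/s5c.png',np.hstack([cv2.resize(q['pixels'][b:b+180,a:a+160,::-1],None,fx=2.4,fy=2.4) for q,a,b in ((p,260,150),(p2,240,110))]))
E
```

```text
time: 13.25
eef_pos: [0.5245, 0.2001, 0.1889]
tcp_rot: [0.73, 0.683, 0.0, 0.0]
contact_force: [0.1, -0.4, -2.9]
opening: 0.228
finger_force: 24.5
time: 13.67
eef_pos: [0.5236, 0.1918, 0.2283]
tcp_rot: [0.73, 0.683, 0.0, -0.0]
contact_force: [0.0, -0.2, -2.5]
opening: 0.225
finger_force: 24.5
scene 412 dir [0.02  0.699 0.715] ends [0.528 0.09  0.118] [0.532 0.229 0.26 ] tilt 45.7
side 412 dir [0.067 0.689 0.722] ends [0.513 0.076 0.118] [0.526 0.213 0.262] tilt 46.2
```

View pics/s5c.png

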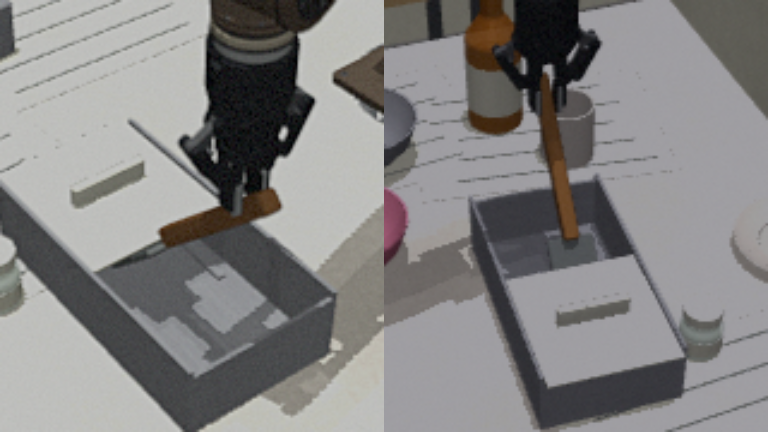

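The tilt is 46° and the blade is half out under the cover's edge. I'll withdraw along the spatula's own axis (equal +y and up), then up.

```bash
python3 -m inch '[[0.9,0.01,0,-0.009,0],[0.9,0.02,0,-0.019,0],[0.9,0.03,0,-0.03,0],[0.9,0.04,0,-0.041,0],[0.9,0.05,0,-0.051,0]]'
python3 -m inch '[[0.9,0.01,0,-0.01,0],[0.9,0.02,0,-0.02,0],[0.9,0.03,0,-0.035,0],[0.9,0.03,0,-0.05,0],[0.9,0.03,0,-0.06,0]]'
python3 -m inch '[[0.9,0,0,-0.015,0],[0.9,0,0,-0.03,0],[0.9,0,0,-0.045,0],[0.9,0,0,-0.055,0],[0.9,0,0,-0.06,0]]' 60
python3 - <<'E'
from h import *
p=handle('scene'); p2=handle('side')
for q in (p,p2):
  for n in ('spatula_tip','spatula_end','cover_ridge'):
    for r in ctrl.tip_of(n,q)[:1]: print(n,r,pt(q,r['at']).round(3))
cv2.imwrite('pics/s6c.png',np.hstack([cv2.resize(q['pixels'][b:b+240,a:a+200,::-1],None,fx=2,fy=2) for q,a,b in ((p,240,110),(p2,220,80))]))
E
```

```text
time: 14.18
eef_pos: [0.5273, 0.2435, 0.2804]
tcp_rot: [0.73, 0.683, 0.001, 0.0]
contact_force: [-0.1, 0.7, -0.7]
opening: 0.228
finger_force: 24.6
time: 14.6
eef_pos: [0.5293, 0.2732, 0.3407]
tcp_rot: [0.73, 0.684, 0.001, 0.0]
contact_force: [0.6, 0.5, -0.8]
opening: 0.225
finger_force: 24.6
time: 15.02
eef_pos: [0.5294, 0.2722, 0.4008]
tcp_rot: [0.73, 0.683, 0.001, 0.001]
contact_force: [-0.0, 0.1, -1.2]
opening: 0.21
finger_force: 62.3
scene 611 dir [0.015 0.697 0.717] ends [0.534 0.17  0.289] [0.537 0.31  0.433] tilt 45.8
side 449 dir [0.062 0.688 0.723] ends [0.519 0.155 0.288] [0.531 0.293 0.432] tilt 46.3
spatula_tip {'at': [256.4, 269.9], 'score': 0.72} [ 0.658 -0.027  0.041]
spatula_end {'at': [409.0, 184.7], 'score': 0.63} [0.53  0.311 0.428]
cover_ridge {'at': [301.6, 227.1], 'score': 0.96} [ 0.512 -0.025  0.102]
spatula_tip {'at': [319.0, 179.9], 'score': 0.6} [0.618 0.341 0.003]
spatula_end {'at': [292.1, 75.0], 'score': 0.6} [0.506 0.263 0.455]
cover_ridge {'at': [326.8, 235.9], 'score': 0.7} [ 0.503 -0.035  0.108]
```

View pics/s6c.png

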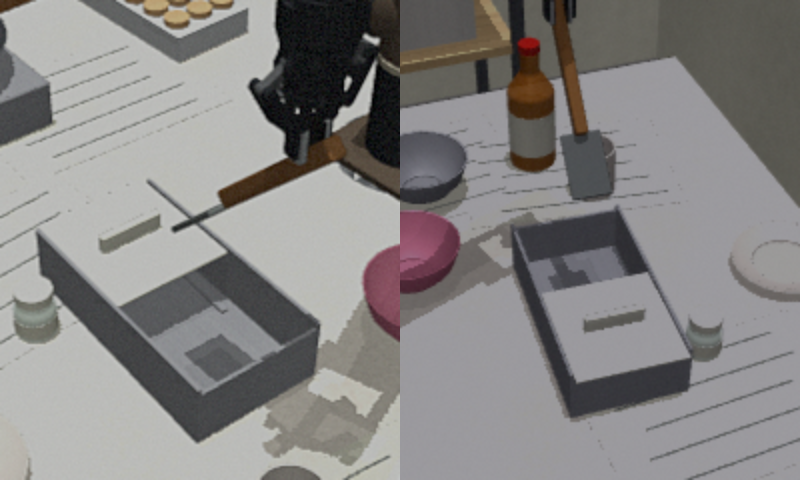

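The spatula is held clear at 46°, its tip at about z 0.21 m. The cover ridge is still at the stop (y ≈ -0.03) and the other things are untouched. I'll settle and hand in.

```bash
python3 -m inch '[[0.9,0,0,0,0],[0.9,0,0,0,0],[0.9,0,0,0,0],[0.9,0,0,0,0],[0.9,0,0,0,0]]'
python3 -m inch '[[0.9,0,0,0,0],[0.9,0,0,0,0],[0.9,0,0,0,0],[0.9,0,0,0,0],[0.9,0,0,0,0]]'
python3 -c "
from h import *
handle('scene'); print(ctrl.sign_off())"
```

```text
time: 15.83
eef_pos: [0.529, 0.2719, 0.3985]
tcp_rot: [0.73, 0.683, 0.0, 0.0]
contact_force: [0.3, -0.2, -2.2]
opening: 0.213
finger_force: 62.3
time: 16.25
eef_pos: [0.529, 0.2719, 0.3985]
tcp_rot: [0.73, 0.683, 0.0, 0.0]
contact_force: [1.1, 0.9, -1.2]
opening: 0.21
finger_force: 62.3
scene 601 dir [0.018 0.698 0.716] ends [0.534 0.169 0.287] [0.537 0.309 0.431] tilt 45.8
the job is handed in; nothing more can be done
None
```

I handed the job in at about 16 s (no verdict was returned): the cover is at its stop, and the spatula came out handle first and is held still, tilted about 46°, with its lowest point about 0.21 m above the table, touching nothing else.

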